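Seat a tube offcut in a welding fixture and throw the toggle clamp

TASK

The square tube offcut lies loose on the plate of the small welding fixture at the left of the table. Without picking it up, push it back flat against the long fence and along the fence until its end is flush against the end stop; only then push the fixture's toggle clamp over by its handle (do not press on its arm), past the dead point, until it snaps down into lock and its rubber foot holds the tube. Leave the other loose things where they are.

Things in the scene. Friction and masses are not known exactly. Their poses are not given: they have to be found in the camera images.
- fixture: small dark steel welding fixture fixed to the table left of the centre, turned by 0 to 0.45 rad (its +x away from the robot). Origin: on the table, under the hinge of the clamp's pressing arm. Plate top at z = 10 mm; the part that carries the tube spans x 42 to 144, y -175 to 43 mm. The clamp's bracket stands at x -48 to 31, y -43 to 43 mm, up to z 88 mm
- fence (a point): middle of the working face of the fence, a straight steel bar along fixture y, 180 mm long, facing fixture -x. At fixture frame 110, -78, 17 mm; the bar's top is at z = 24 mm, 14 mm above the plate
- stop (a point): middle of the working face of the end stop, a steel block 34 mm wide at the left (+y) end of the fence, facing fixture -y. At fixture frame 93, 12, 21 mm; its top is at z = 32 mm, 22 mm above the plate
- nest (a point): fixed point on the fixture's plate, with the fixture's axes: where the centre of the tube's underside lies when the tube is home (fixture frame 95, -18, 10 mm: tube's long side against the fence, its end against the stop)
- tube: rusty square tube offcut 30x60x30 mm, 0.14 kg, loose on the plate, long axis y. Origin: centre of its underside. It starts 72 to 102 mm short of home along the fence (towards fixture -y), 6 to 16 mm away from the fence, turned up to 0.2 rad
- clamp_handle (a joint): handle of the toggle clamp, black rubber grip 22 wide, 18 thick, pointing to fixture -x. 0 = open, standing 1.06 rad above level; grows as it is pushed down; 1.0 = locked on its stop, 0.06 rad above level. A spring drives it back open, about 0.35 N m at first, falling to nothing at the dead point near 0.57; past that it snaps to 1.0 by itself and stays. The pressing arm follows it
- handle_hinge (a point): axis of the handle (parallel to fixture y), fixture frame -26, 0, 68 mm; does not move
- handle_grip (a point): point on the upper face of the handle's grip, 100 mm out from the hinge axis along the handle and 9 mm above its middle line; the grip reaches from 55 to 140 mm; moves with the handle
- clamp_arm: steel pressing arm of the clamp, 100 mm long, hinged 75 mm above the fixture's origin, geared to the handle: upright (leaning slightly back) when open, level along fixture +x when locked. Not to be pressed
- clamp_pad: round black rubber foot, 16 mm across, sprung, on the end of the pressing arm; when the clamp is locked it presses on the tube's top with about 1.5 N. Origin: centre of its underside
- spare_nozzle: bystander: copper nozzle 27 mm across, 58 mm tall, standing left of the clamp
- bolt: bystander: bolt 48 mm tall standing on its head behind the fence
- nut: bystander: hexagon nut 19x21x10 mm lying behind the fence
- weld_magnet: bystander: flat triangular welding magnet 74x103x16 mm lying right of the fixture
- flat_bar: bystander: flat steel bar 30x90x6 mm, front left of the fixture
- copper_strip: bystander: thin bent copper strip 36x66x9 mm near the table's front edge
Not all that is in view belongs to the job. What is shaped like the tube but red is not meant.

How it is judged:
By the outcome, as a careful person would: the job done as asked, in the order asked, and still so for the second after the job is handed in, with the robot touching nothing.
It also fails if it takes over 58 s, if anything falls off the work surface, if the arm or the gripper's body presses on something with over 40 N, if the wrist force passes 120 N, or if a joint passes its speed limit or range.

ROBOT

A 7-joint arm with a two-finger parallel gripper is mounted at the origin on a cart in front of the work surface, level with it; the furniture and walls round the work are solid. World frame = base frame: x ahead of the robot, y to its left, z up, the work surface at z = 0. Lengths are in m, angles in rad, forces in N, time in s.
With the tool pointing down it reaches from about 0.35 to 0.9 m from the base axis. Payload 7.2 kg.
Tool frame: the origin (TCP) lies midway between the tips of the shut fingers; the grasp point (between the pads) lies 19 mm behind it; x points along the fingers, y is the direction in which the jaws open and shut, and the axes are right-handed (so a half turn about x gives the same grasp; the last joint's range is limited). The gripper opens to 85 mm and grips with 20 to 120 N. Pads are 22 mm wide; open, the fingers measure 114 mm over their backs; the gripper's body (76 mm by 85 mm) begins 54 mm behind the grasp point. The pads swing forward as they close: fully open they stand 13 mm farther back than shut.
Start: joints at [1.05, 0.411, -0.013, 1.596, 0.006, 1.134, -0.082], TCP at [0.273, -0.562, 0.2] pointing down, gripper open.
Joint ranges: [-2.95, 2.95], [-0.29, 1.99], [-1.47, 1.44], [0.14, 2.54], [-1.03, 4.17], [0.13, 1.85], [-2.86, 2.86]. Speed limits (rad/s): [2.39, 2.39, 3.01, 3.01, 3.14, 3.14, 3.14].

INTERFACE

Orientations are given as a unit quaternion [w, x, y, z].
In Python, from cell import env gives the robot as it stands. The module is installed in compiled form; this text tells all that it offers.
- The arm moves only by the tool carry_out, never from a script. Its argument "rows" is text: rows parted by semicolons, each of 5 numbers parted by spaces: the opening in per cent of the stroke, from 0 (shut) to 100 (fully open), then the shift along the tool's x, y, z in mm, then the turn about the tool's x in degrees. A call has 1 to 20 rows; each row is the pose to reach, as a shift and turn from the pose commanded when the call began, along the tool's axes at that moment; what a row does not reach only later rows make up. A row lasts 1/10 s, in which the tool goes at most 50 mm and 8.59 degrees, less where a joint would pass 70% of its speed; a pose out of reach is approached as far as the arm can. A call with a gripper value outside its range is refused whole. The fingers move at their own pace and stop on an object; "force" is the grip in N (left out, the last holds). Time passes only in rows, so rows that repeat a pose let the fingers close. It gives the time, the measured TCP pose, the force and the opening at its end, in the units of the state.
- env.sense(): the state, without advancing time (a new reading comes with each control period).
- env.read_camera(name): name is "scene" or "top" or "wrist"; returns the picture (400x640x3 uint8, blue, green, red); there is no depth.
- env.camera_info(name): a dict with "fx", "fy", "cx", "cy" (pixels), "cam_to_world" (4x4, takes a point from camera to world coordinates). Camera axes: x right, y down, z forward; pixel columns grow to the right and rows downward; lengths in m; the calibration is good to about 2 mm. The wrist camera is an equidistant fisheye: a pixel r from the principal point sees the ray r / f radians off the axis. A picture is of the moment at which its call begins: read the wrist's pose just before it. camera_info takes no time and is no camera call; for the wrist camera it gives the pose at the moment of the call.
- env.finish_job(): hands the job in, once; it reports no verdict.
Trained networks look in the newest picture that a camera, given by its name, has taken for a name from the list of things; names that differ only in an ending like _2 or _b are one class to them, and where a whole thing is asked for, a point or a joint stands for the part that bears it (a point fixed in the world has none). Each returns a list of dicts, best first, with "score" (0 to 1); they miss things now and then, are a little off and sometimes report something else, mostly with a low value. They report only what shows in the picture. A call takes as long as a camera call. They do not tell look-alikes from the thing itself.
- env.look_for(camera, name): "centre" ([x, y, z] in m, in world coordinates, good to about 4 mm: the middle of the surface that is visible of it).
- env.silhouettes(camera, name): "region" (400x640 bool, what is visible of it).
- env.landmark_of(camera, name): "centre" ([x, y, z] in m, in world coordinates, good to about 4 mm: a listed point, or the origin of a listed thing).
The state is a dict: "clock": time; "q": joint angles; "joint_vel": joint speeds; "tau": joint torques, N m; "ee_pos": TCP position; "eef_rot": TCP orientation; "force": force on the tool from outside, world axes, zero at the start; "ft_torque": the same for the moment, N m; "grip_width": finger opening in m.
Only numpy, scipy, OpenCV 4.12 (cv2) and the standard library are available. Lean on these libraries where they do the work, as an engineer would, in place of code of your own. Each camera call takes 0.05 s, during which the arm holds its last target.

## Working session

There is one attempt and no reset: what is moved stays moved. The work goes in short steps, Python scripts to look and compute and a tool call to move; the robot and the scene stay as the last step left them, time stands still between calls to the robot, and variables do not carry over. Pictures are saved under pics/ and viewed, and the job is handed in when it is done.

Besides the shell and the picture viewer there is one more tool, called as name(argument=value, ...) on one line, values as JSON. carry_out: Moves the arm, as the interface text tells. Its arguments: {"type":"object","properties":{"rows":{"type":"string"},"force":{"type":"number"}},"required":["rows"]}

```bash
mkdir -p pics; ls; python3 - <<'E'
from cell import env
import cv2,numpy as np
s=env.sense();print(s)
for c in("scene","top"):
    im=env.read_camera(c);cv2.imwrite(f"pics/{c}0.png",im)
    for n in("fence","stop","nest","tube","clamp_handle","handle_hinge","handle_grip","fixture","clamp_pad"):
        try:
            r=env.landmark_of(c,n);print(c,n,[(np.round(d["centre"],4).tolist(),round(d["score"],2)) for d in r[:3]])
        except Exception as e: print(c,n,e)
print(env.sense()["clock"])
E
```

```text
pics
{'clock': 0.0, 'q': array([ 1.0498063 ,  0.41190566, -0.01274097,  1.59708016,  0.00560406,
        1.13426911, -0.08222602]), 'joint_vel': array([-0.00043458, -0.00049401, -0.00051691,  0.00070933,  0.00067079,
       -0.00027239, -0.00060165]), 'tau': array([-3.56972296e-04, -6.00617695e+01,  6.82290439e-01, -2.99409020e+01,
        1.38310788e-02,  1.07855353e-02,  4.51019957e-06]), 'ee_pos': array([ 0.2731519 , -0.56153077,  0.19873458]), 'eef_rot': array([-0.15818004, -0.68889454, -0.15928135,  0.68922626]), 'force': array([-0.35655948, -0.58687527, -0.15935121]), 'ft_torque': array([-0.02471986,  0.05092955,  0.02298996]), 'grip_width': 0.08549398781923985}
scene fence [([0.3578, 0.1756, -0.0017], 0.7), ([0.6601, 0.1965, 0.0142], 0.58)]
scene stop [([0.6021, 0.2755, 0.0209], 0.92)]
scene nest [([0.6242, 0.2493, 0.0112], 0.76)]
scene tube [([0.648, 0.171, 0.0088], 0.75), ([0.8006, -0.1843, -0.0024], 0.68), ([0.5021, 0.2974, -0.0], 0.25)]
scene clamp_handle it knows: bolt, clamp_arm, clamp_pad, copper_strip, fence, fixture, flat_bar, handle_grip, handle_hinge, nest, nut, spa
[... 363 characters left out ...]
), ([0.503, 0.2915, 0.0007], 0.35)]
top nest [([0.6599, 0.2023, 0.0201], 0.74), ([0.6194, 0.249, 0.0127], 0.62)]
top tube [([0.799, -0.1846, -0.0032], 0.89), ([0.6471, 0.1699, 0.0073], 0.72), ([0.5253, 0.2185, 0.001], 0.62)]
top clamp_handle it knows: bolt, clamp_arm, clamp_pad, copper_strip, fence, fixture, flat_bar, handle_grip, handle_hinge, nest, nut, spare_nozzle, stop, tube, weld_magnet
top handle_hinge [([0.506, 0.2075, 0.0658], 0.68), ([0.3743, 0.3116, -0.0017], 0.59)]
top handle_grip [([0.4719, 0.1848, 0.1599], 0.7), ([0.7046, 0.2359, -0.0009], 0.69)]
top fixture [([0.5258, 0.219, 0.0008], 0.98)]
top clamp_pad [([0.5483, 0.2337, 0.1745], 0.51), ([0.6785, 0.2806, -0.0007], 0.22)]
0.9
```

View pics/scene0.png

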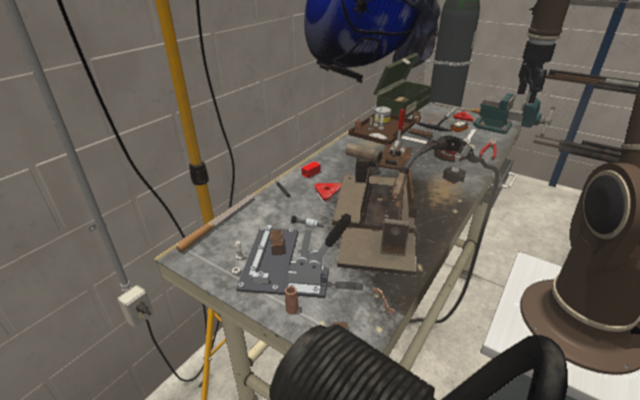

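View pics/top0.png

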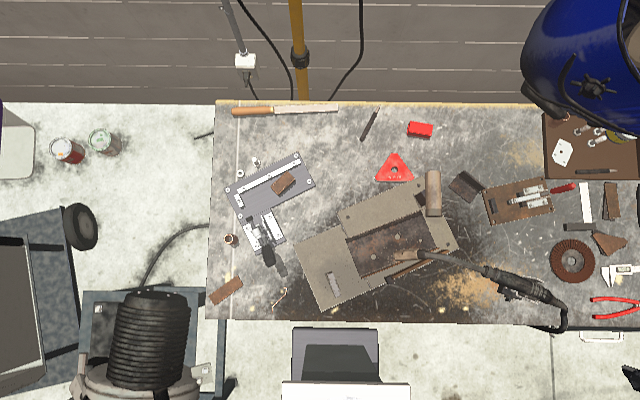

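```bash
cat > h.py <<'E'
import numpy as np,cv2
from scipy.optimize import least_squares
from scipy.spatial.transform import Rotation as R
def fit(pairs):
    f=lambda p:np.concatenate([(np.array([p[0]+np.cos(p[2])*a-np.sin(p[2])*b,p[1]+np.sin(p[2])*a+np.cos(p[2])*b])-w)  for (a,b),w in pairs])
    s=least_squares(f,[0.527,0.217,0.3],loss='soft_l1',f_scale=0.003);return s.x,f(s.x)
def proj(info,P):
    T=np.linalg.inv(np.array(info["cam_to_world"]));c=T[:3,:3]@np.asarray(P,float).T+T[:3,3:4]
    return np.stack([info["fx"]*c[0]/c[2]+info["cx"],info["fy"]*c[1]/c[2]+info["cy"]],1)
def pix2w(info,uv,z):
    T=np.array(info["cam_to_world"]);d=T[:3,:3]@np.array([(uv[0]-info["cx"])/info["fx"],(uv[1]-info["cy"])/info["fy"],1]);o=T[:3,3]
    return o+d*(z-o[2])/d[2]
def f2w(p,P):
    P=np.atleast_2d(P);c,s=np.cos(p[2]),np.sin(p[2])
    return np.stack([p[0]+c*P[:,0]-s*P[:,1],p[1]+s*P[:,0]+c*P[:,1],P[:,2]],1)
def w2f(p,P):
    P=np.atleast_2d(P);c,s=np.cos(p[2]),np.sin(p[2]);x=P[:,0]-p[0];y=P[:,1]-p[1]
    return np.stack([c*x+s*y,-s*x+c*y,P[:,2]],1)
E
python3 - <<'E'
from h import *
pr=[((.110,-.078),(.6601,.1965)),((.093,.012),(.6021,.2755)),((.093,.012),(.6032,.2727)),((.095,-.018),(.6242,.2493)),((.095,-.018),(.6194,.249)),((-.026,0),(.4963,.2074)),((-.026,0),(.506,.2075)),((0,0),(.5279,.2154)),((0,0),(.5258,.219))]
p,r=fit([(a,np.array(b)) for a,b in pr]);print(p,(r.reshape(-1,2)*1000).round(1))
print(w2f(p,[[.6475,.1705,.01],[.47,.1838,.161]]))
print(f2w(p,[[.11,-.168,.024],[.11,.012,.024]]))
from cell import env
for c in("scene","top"):
    i=env.camera_info(c);im=cv2.imread(f"pics/{c}0.png")
    L=[[.11,-.168,.024],[.11,.012,.024]],[[.076,.012,.032],[.110,.012,.032]],[[.042,-.175,.01],[.042,.043,.01]],[[.042,-.175,.01],[.144,-.175,.01]]
    for l in L:
        q=proj(i,f2w(p,l));cv2.line(im,*[tuple(int(round(v*16)) for v in a) for a in q],(0,255,0),1,shift=4)
    q=proj(i,f2w(p,[[.095,-.09,.01]]))[0].astype(int);
    y0=max(0,q[1]-110);x0=max(0,q[0]-130);cv2.imwrite(f"pics/{c}0z.png",cv2.resize(im[y0:y0+200,x0:x0+260],None,fx=3,fy=3));print(c,x0,y0)
E
```

```text
[0.52677942 0.21917167 0.48478169] [[ 0.4  4.9]
 [ 1.4 -2.4]
 [ 0.3  0.4]
 [-5.  -1.8]
 [-0.2 -1.5]
 [ 7.5 -0.3]
 [-2.2 -0.4]
 [-1.1  3.8]
 [ 1.   0.2]]
[[ 0.08412902 -0.09932119  0.01      ]
 [-0.06672084 -0.00483595  0.161     ]]
[[0.70239541 0.12179086 0.024     ]
 [0.61851267 0.28105066 0.024     ]]
scene 141 139
top 146 71
```

View pics/scene0z.png

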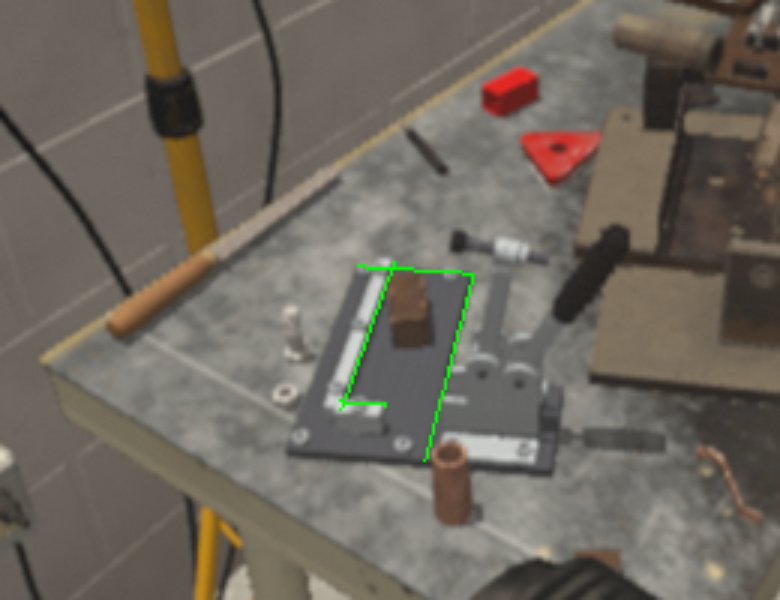

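View pics/top0z.png

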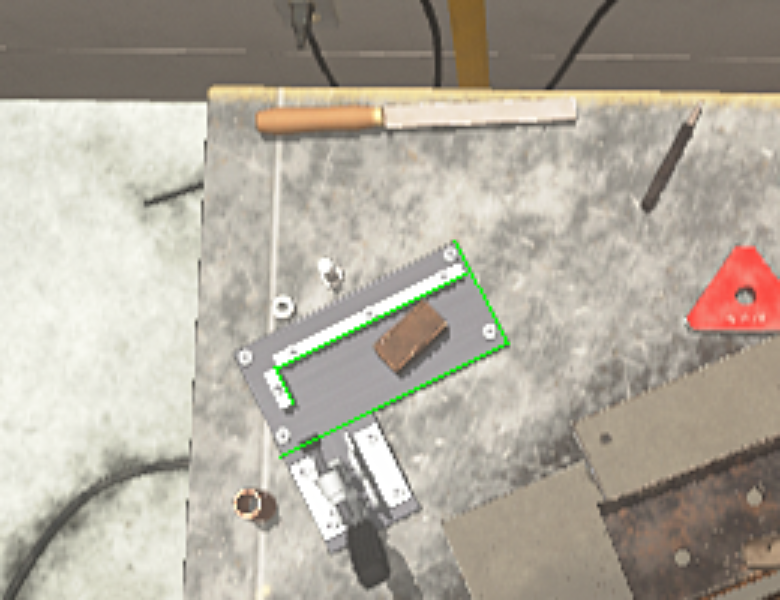

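```bash
cat >> h.py <<'E'
def plan(s,target,yawdir=None):
    w,x,y,z=s["eef_rot"];M=R.from_quat([x,y,z,w]).as_matrix()
    d=M.T@(np.asarray(target)-s["ee_pos"])*1000
    t=0
    if yawdir is not None: # desired tool y dir in world (xy angle)
        best=[]
        for k in(0,np.pi):
            v=M.T@np.array([np.cos(yawdir+k),np.sin(yawdir+k),0]);best.append(np.degrees(np.arctan2(v[2],v[1])))
        t=best
    return d.round(1),t,M.round(3).tolist()
E
python3 - <<'E'
from h import *
from cell import env
it=env.camera_info("top")
for uv in [(455,241),(508,345),(237,355)]:
    print(pix2w(it,(uv[0]/3+146,uv[1]/3+71),.01))
for c in("top","scene"):
    for n in("tube","fixture","fence"):
        env.read_camera(c)
        for d in env.silhouettes(c,n)[:3]:
            m=d["region"].astype(np.uint8);r=cv2.minAreaRect(np.argwhere(m)[:,::-1].astype(np.float32));print(c,n,round(d["score"],2),m.sum(),r)
s=env.sense()
p=[.5268,.2192,.46]
t=f2w(p,[[.05,-.16,.24]])[0]
print(t,plan(s,t,p[2]+np.pi/2), s["clock"])
print(env.camera_info("wrist"))
E
```

```text
[0.73438024 0.13043652 0.01      ]
[0.64260901 0.08239948 0.01      ]
[0.63015651 0.31745561 0.01      ]
top tube 0.85 313 ((282.582763671875, 182.5930938720703), (13.619460105895996, 23.667964935302734), 48.366458892822266)
top tube 0.63 669 ((394.0, 167.5), (27.0, 38.0), 90.0)
top fixture 0.68 4486 ((280.20001220703125, 210.4000244140625), (92.1259994506836, 85.86500549316406), 63.43495178222656)
top fence 0.96 4420 ((280.3999938964844, 209.30001831054688), (92.1259994506836, 84.52336883544922), 63.43495178222656)
scene tube 0.67 342 ((276.1721496582031, 241.89344787597656), (25.89322280883789, 13.761433601379395), 84.80557250976562)
scene tube 0.57 223 ((310.3000183105469, 168.60000610351562), (12.074767112731934, 20.57182502746582), 63.43495178222656)
scene fixture 0.68 5090 ((293.6154479980469, 251.84527587890625), (110.19725036621094, 86.92823028564453), 3.990912914276123)
scene fence 0.9 4849 ((292.9822692871094, 252.2394256591797), (108.66525268554688, 84.39840698242188), 4.236394882202148)
scene fence 0.54 580 ((331.2400207519531, 237.67999267578125), (11.600000381469727, 59.60000228881836), 36.869895935058594)
scene fence 0.28 445 ((300.4417724609375, 234.92808532714844), (32.855953216552734, 39.55956268310547), 24.443954467773438)
[0.64263432 0.09802901 0.24      ] (array([ -40.4, -432. , -620.8]), [np.float64(179.58664425692226), np.float64(-0.41335574307775885)], [[0.0, 0.437, -0.899], [-0.0, -0.899, -0.437], [-1.0, 0.0, -0.0]]) 1.5
{'fx': 309.70691628693146, 'fy': 309.70691628693146, 'cx': 315.7332015171124, 'cy': 198.71553430805716, 'cam_to_world': array([[ 4.38889680e-01, -8.64748036e-01, -2.44103835e-01,
         3.34783231e-01],
       [-8.98540955e-01, -4.22384610e-01, -1.19228320e-01,
        -5.31258538e-01],
       [-3.24744037e-06,  2.71665373e-01, -9.62391773e-01,
         3.72546816e-01],
       [ 0.00000000e+00,  0.00000000e+00,  0.00000000e+00,
         1.00000000e+00]])}
```

carry_out(rows="0 -40 -40 -60 0;0 -40 -432 -621 0;0 -40 -432 -621 0;0 -40 -432 -621 0;0 -40 -432 -621 0;0 -40 -432 -621 0;0 -40 -432 -621 0;0 -40 -432 -621 0;0 -40 -432 -621 0;0 -40 -432 -621 0;0 -40 -432 -621 0;0 -40 -432 -621 0;0 -40 -432 -621 0;0 -40 -432 -621 0;0 -40 -432 -621 0;0 -40 -432 -621 0;0 -40 -432 -621 0;0 -40 -432 -621 0;0 -40 -432 -621 0;0 -40 -432 -621 0")

```text
clock: 3.5
ee_pos: [0.6427, 0.096, 0.2399]
eef_rot: [0.158, 0.689, 0.158, -0.689]
force: [0.5, 0.1, -0.5]
grip_width: -0.0001
```

```bash
cat >> h.py <<'E'
def wpix2w(info,uv,z):
    T=np.array(info["cam_to_world"]);a=np.array([uv[0]-info["cx"],uv[1]-info["cy"]]);r=np.hypot(*a);th=r/info["fx"]
    v=np.array([a[0]/r*np.sin(th),a[1]/r*np.sin(th),np.cos(th)]);d=T[:3,:3]@v;o=T[:3,3]
    return o+d*(z-o[2])/d[2]
def wproj(info,P):
    T=np.linalg.inv(np.array(info["cam_to_world"]));c=(T[:3,:3]@np.asarray(P,float).T+T[:3,3:4]).T
    th=np.arctan2(np.hypot(c[:,0],c[:,1]),c[:,2]);ph=np.arctan2(c[:,1],c[:,0])
    return np.stack([info["cx"]+info["fx"]*th*np.cos(ph),info["cy"]+info["fy"]*th*np.sin(ph)],1)
E
python3 - <<'E'
from h import *
from cell import env
i=env.camera_info("wrist");im=env.read_camera("wrist")
cv2.imwrite("pics/w1.png",im)
for n in("fence","stop","nest","tube","fixture","handle_hinge","handle_grip","clamp_pad"):
    print(n,[(np.round(d["centre"],4).tolist(),round(d["score"],2)) for d in env.landmark_of("wrist",n)[:3]])
p=[.5268,.2192,.46]
for l in ([[.11,-.168,.024],[.11,.012,.024]],[[.076,.012,.032],[.110,.012,.032]],[[.042,-.175,.01],[.042,.043,.01]],[[.042,-.175,.01],[.144,-.175,.01]]):
    q=wproj(i,f2w(p,l));cv2.line(im,*[tuple(int(round(v*16)) for v in a) for a in q],(0,255,0),1,shift=4)
cv2.imwrite("pics/w1o.png",im)
E
```

```text
fence [([0.6595, 0.2021, 0.0149], 0.67)]
stop [([0.6027, 0.2723, 0.0216], 0.61)]
nest [([0.6218, 0.248, 0.0089], 0.97)]
tube [([0.648, 0.1686, 0.0037], 0.93), ([0.7989, -0.1917, 0.0024], 0.72), ([0.602, 0.2732, 0.022], 0.43)]
fixture [([0.5231, 0.2154, 0.0027], 0.74)]
handle_hinge [([0.5062, 0.2093, 0.0643], 0.96), ([0.3705, 0.3029, -0.0005], 0.55)]
handle_grip [([0.4693, 0.1878, 0.1602], 0.55)]
clamp_pad [([0.5445, 0.2273, 0.1759], 0.53)]
```

View pics/w1o.png

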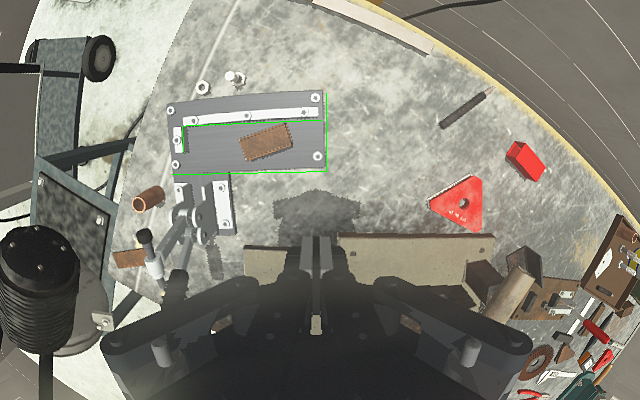

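```bash
python3 - <<'E'
import cv2
im=cv2.imread("pics/w1.png")[80:180,155:335];cv2.imwrite("pics/w1z.png",cv2.resize(im,None,fx=4.4,fy=4.4,interpolation=cv2.INTER_CUBIC))
E
```

```text
(no output)
```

View pics/w1z.png

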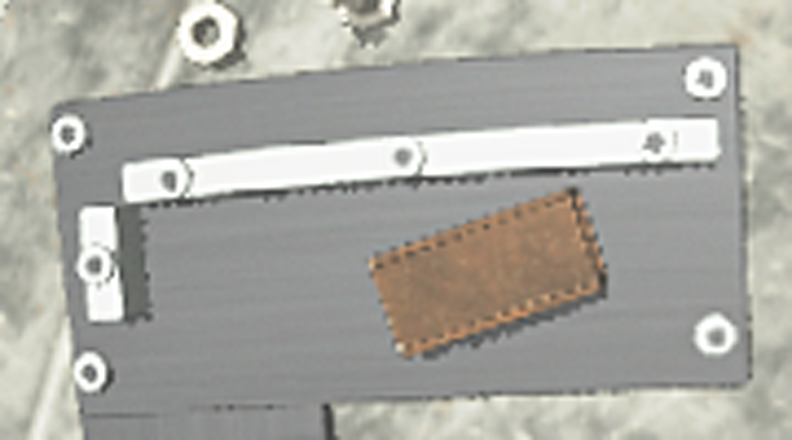

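```bash
cat > fitf.py <<'E'
from h import *
from cell import env
i=env.camera_info("wrist")
obs=[((52,106),(.144,.043,.01)),((737,45),(.144,-.175,.01)),((748,383),(.042,-.175,.01)),((82,411),(.042,.043,.01)),((718,165),(.11,-.168,.024)),((124,202),(.11,.012,.024)),((123,320),(.076,.012,.032)),((114,207),(.110,.012,.032))]
W=[(wpix2w(i,(155+u/4.4-.4,80+v/4.4-.4),P[2])[:2],P[:2]) for (u,v),P in obs]
p,r=fit([(b,a) for a,b in W]);print(p,(r.reshape(-1,2)*1000).round(1).tolist())
T=[wpix2w(i,(155+u/4.4-.4,80+v/4.4-.4),.04) for u,v in[(372,262),(575,190),(600,284),(404,354)]]
F=w2f(p,T);print(F.round(4).tolist(),F.mean(0)); 
d=F[0]-F[1];print(np.arctan2(-d[0],d[1]),np.linalg.norm(d),np.linalg.norm(F[1]-F[2]))
E
python3 fitf.py
```

```text
[0.52697135 0.22078958 0.48846625] [[-0.2, 1.6], [0.8, -1.3], [-0.5, -1.8], [-3.4, 0.7], [1.7, -0.5], [-0.4, 0.1], [0.7, 0.4], [0.5, 0.7]]
[[0.0872, -0.0697, 0.04], [0.1037, -0.1276, 0.04], [0.0776, -0.1333, 0.04], [0.0607, -0.077, 0.04]] [ 0.08228238 -0.1018833   0.04      ]
0.27875807509298234 0.06026040936849993 0.02678024053821747
```

```bash
cat >> h.py <<'E'
P0=[.5270,.2205,.485]
E
cat > pl.py <<'E'
import sys
from h import *
from cell import env
s=env.sense();print(s["clock"],"tcp in fixture",w2f(P0,[s["ee_pos"]])[0].round(4), "F fix",w2f([0,0,P0[2]],[s["force"]])[0].round(1))
a=[float(v) for v in sys.argv[1:]]
for k in range(0,len(a),3):
    d,t,M=plan(s,f2w(P0,[a[k:k+3]])[0],P0[2]+np.pi/2);print(a[k:k+3],d,[round(float(x),2) for x in t])
E
python3 pl.py .042 -.1 .08 .042 -.1 .022 .06 -.1 .022 .0695 -.1 .022
```

```text
3.95 tcp in fixture [ 0.0454 -0.1623  0.2396] F fix [-0.1 -0.1  0.9]
[0.042, -0.1, 0.08] [159.6 -62.2   5.4] [178.15, -1.85]
[0.042, -0.1, 0.022] [217.6 -62.2   5.4] [178.15, -1.85]
[0.06, -0.1, 0.022] [217.6 -62.7 -12.6] [178.15, -1.85]
[0.0695, -0.1, 0.022] [217.6 -63.1 -22.1] [178.15, -1.85]
```

carry_out(rows="0 40 -30 5 -1.85;0 80 -62 5.5 -1.85;0 120 -62 5.5 -1.85;0 160 -62 5.5 -1.85;0 195 -62 5.5 -1.85;0 217 -62 5.5 -1.85;0 217 -62 5.5 -1.85;0 217 -62 0 -1.85;0 217 -62 -4 -1.85;0 217 -62 -8 -1.85;0 217 -62 -11 -1.85;0 217 -62 -14 -1.85;0 217 -63 -17 -1.85;0 217 -63 -17 -1.85")

```text
clock: 5.35
ee_pos: [0.6308, 0.1627, 0.0227]
eef_rot: [0.17, 0.687, 0.17, -0.686]
force: [0.2, 0.2, 0.6]
grip_width: 0.0002
```

```bash
cat > sw.py <<'E'
import sys
from h import *
from cell import env
i=env.camera_info("wrist");im=env.read_camera("wrist")
for l in ([[.11,-.168,.024],[.11,.012,.024]],[[.076,.012,.032],[.110,.012,.032]]):
    q=wproj(i,f2w(P0,l));print(q.round(0).tolist())
cv2.imwrite(f"pics/{sys.argv[1]}.png",im)
E
python3 sw.py w2; python3 pl.py .0665 -.1 .022 .0695 -.1 .022
```

```text
[[434.0, 158.0], [139.0, 160.0]]
[[140.0, 216.0], [132.0, 162.0]]
5.4 tcp in fixture [ 0.0646 -0.0997  0.0226] F fix [-0.1 -0.3 -0.8]
[0.0665, -0.1, 0.022] [ 0.6  0.3 -1.9] [-179.98, 0.02]
[0.0695, -0.1, 0.022] [ 0.6  0.3 -4.9] [-179.98, 0.02]
```

View pics/w2.png

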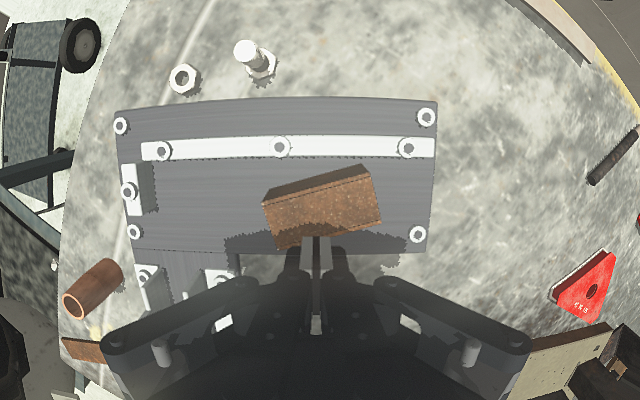

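carry_out(rows="0 0 0 -2 0;0 0 0 -4 0;0 0 0 -6 0;0 0 0 -8 0;0 0 0 -8 0")

```text
clock: 5.9
ee_pos: [0.6379, 0.1661, 0.0225]
eef_rot: [0.17, 0.686, 0.17, -0.686]
force: [0.4, 0.2, -0.8]
grip_width: 0.0002
```

```bash
python3 sw.py w3; python3 pl.py
```

```text
[[433.0, 171.0], [140.0, 173.0]]
[[141.0, 228.0], [133.0, 175.0]]
5.95 tcp in fixture [ 0.0725 -0.0998  0.0225] F fix [0.5 0.1 0.3]
```

View pics/w3.png

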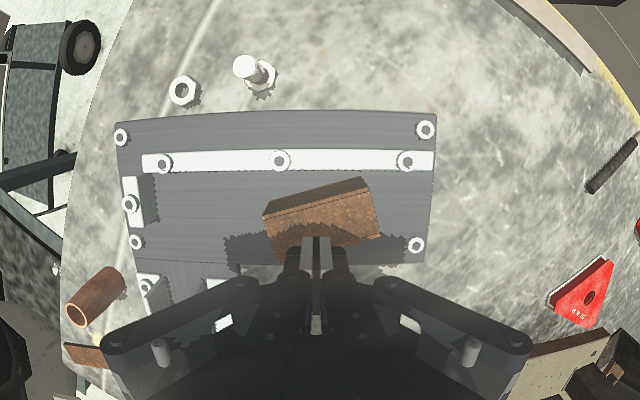

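```bash
python3 - <<'E'
from h import *
from cell import env
i=env.camera_info("wrist");s=env.sense()
print(wproj(i,[s["ee_pos"],s["ee_pos"]+[0,0,.03]]))
for uv in [(263,217),(272,199),(368,178),(378,236),(367,190)]:
    print(uv,w2f(P0,[wpix2w(i,uv,.04)])[0].round(4))
im=cv2.imread("pics/w3.png")[140:300,220:420];cv2.imwrite("pics/w3z.png",cv2.resize(im,None,fx=4,fy=3.7,interpolation=cv2.INTER_CUBIC))
E
```

```text
[[316.92266553 230.58361154]
 [317.12995899 252.22503599]]
(263, 217) [ 0.0871 -0.0708  0.04  ]
(272, 199) [ 0.0971 -0.0761  0.04  ]
(368, 178) [ 0.1085 -0.1261  0.04  ]
(378, 236) [ 0.0761 -0.1334  0.04  ]
(367, 190) [ 0.1021 -0.1258  0.04  ]
```

View pics/w3z.png

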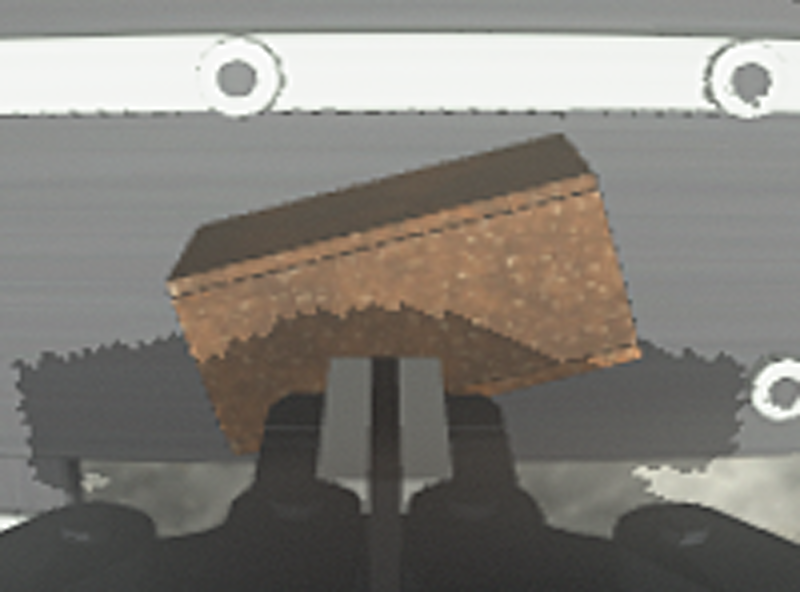

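```bash
python3 - <<'E'
from h import *
from cell import env
o=[]
for c in("scene","top"):
    im=env.read_camera(c);i=env.camera_info(c);q=proj(i,[env.sense()["ee_pos"]])[0];print(c,q)
    x,y=q.astype(int);y0=max(0,y-65);o.append(cv2.resize(im[y0:y0+130,x-50:x+50],None,fx=4,fy=4,interpolation=cv2.INTER_CUBIC))
cv2.imwrite("pics/st3.png",np.hstack(o))
E
```

```text
scene [280.5722033 244.1928139]
top [282.82310061 186.62086282]
```

View pics/st3.png

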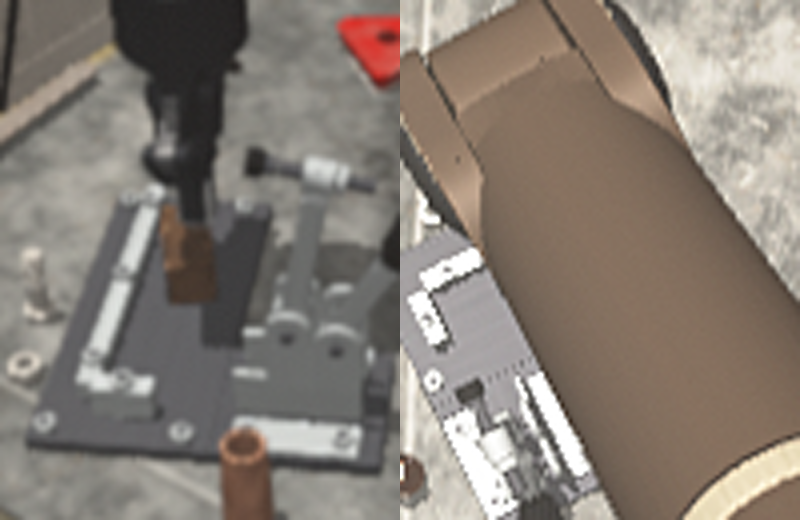

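carry_out(rows="0 0 0 8 0;0 0 0 16 0;0 0 0 24 0;0 0 0 30 0;0 0 0 32 0;0 0 0 32 0")

```text
clock: 6.65
ee_pos: [0.6092, 0.1508, 0.0228]
eef_rot: [0.17, 0.686, 0.17, -0.686]
force: [0.7, -0.7, 0.1]
grip_width: -0.0
```

```bash
python3 sw.py w4; python3 pl.py; python3 - <<'E'
from h import *
from cell import env
im=env.read_camera("scene");i=env.camera_info("scene");s=env.sense();q=proj(i,[s["ee_pos"],s["ee_pos"]+[0,0,.03]]);print(q)
c=cv2.resize(im[170:290,220:340],None,fx=5,fy=5,interpolation=cv2.INTER_CUBIC)
for a in q: cv2.circle(c,(int((a[0]-220)*5),int((a[1]-170)*5)),3,(0,255,0),1)
cv2.imwrite("pics/s4.png",c)
i=env.camera_info("wrist");print(wproj(i,[s["ee_pos"],s["ee_pos"]+[0,0,.03]]))
im=cv2.imread("pics/w4.png")
for a in wproj(i,[s["ee_pos"],s["ee_pos"]+[0,0,.03]]): cv2.circle(im,(int(a[0]),int(a[1])),2,(0,255,0),1)
cv2.imwrite("pics/w4z.png",cv2.resize(im[140:300,220:420],None,fx=4,fy=3.7,interpolation=cv2.INTER_CUBIC))
E
```

```text
[[435.0, 116.0], [136.0, 121.0]]
[[134.0, 177.0], [129.0, 122.0]]
6.7 tcp in fixture [ 0.0406 -0.1     0.0228] F fix [0.2 0.6 0.2]
[[293.34496288 244.95092956]
 [292.73671014 235.36566114]]
[[316.92518759 230.56417916]
 [317.13787618 252.17474517]]
```

View pics/s4.png

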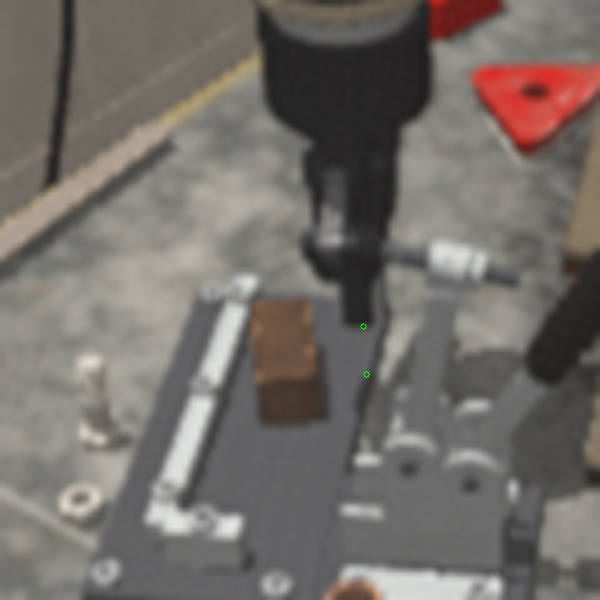

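View pics/w4z.png

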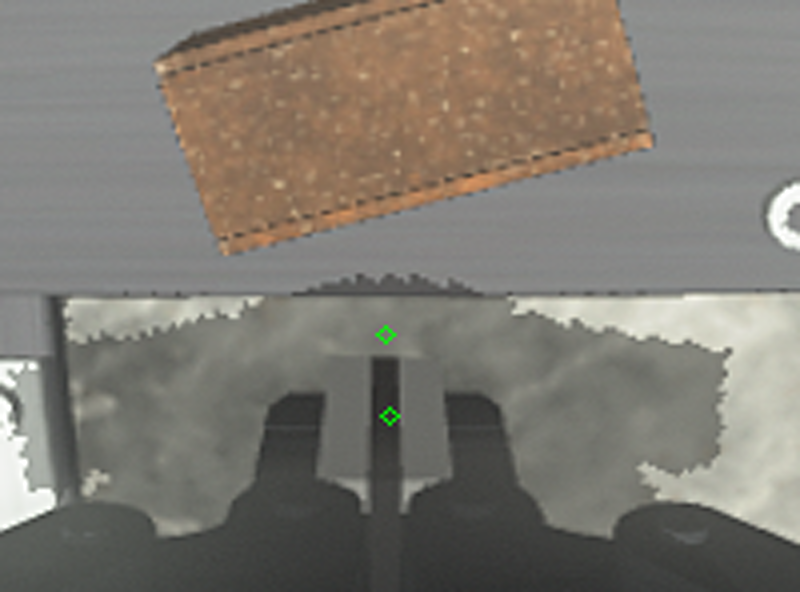

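carry_out(rows="0 4 0 0 0;0 8 0 0 0;0 12 0 0 0;0 12 0 0 0")

```text
clock: 7.15
ee_pos: [0.6088, 0.1509, 0.0096]
eef_rot: [-0.17, -0.686, -0.17, 0.687]
force: [-0.3, -0.5, -0.4]
grip_width: 0.0003
```

```bash
cat > ss.py <<'E'
import sys
from h import *
from cell import env
im=env.read_camera("scene");i=env.camera_info("scene");s=env.sense();q=proj(i,[s["ee_pos"],s["ee_pos"]+[0,0,.03]])
c=cv2.resize(im[170:290,220:340],None,fx=5,fy=5,interpolation=cv2.INTER_CUBIC)
for a in q: cv2.circle(c,(int((a[0]-220)*5),int((a[1]-170)*5)),3,(0,255,0),1)
cv2.imwrite(f"pics/{sys.argv[1]}.png",c)
E
python3 ss.py s5; python3 pl.py
```

```text
7.2 tcp in fixture [ 0.0401 -0.0997  0.01  ] F fix [0.1 0.2 1.1]
```

View pics/s5.png

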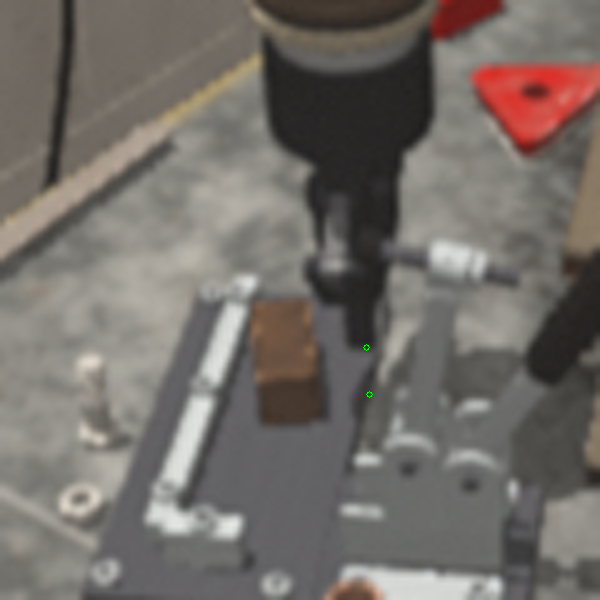

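carry_out(rows="0 4 0 0 0;0 8 0 0 0;0 11 0 0 0;0 13 0 0 0;0 13 0 0 0")

```text
clock: 7.7
ee_pos: [0.6091, 0.151, -0.0028]
eef_rot: [-0.17, -0.686, -0.17, 0.687]
force: [-0.9, -0.7, -0.6]
grip_width: 0.0001
```

```bash
python3 ss.py s6; python3 pl.py; python3 sw.py w6
```

```text
7.75 tcp in fixture [ 0.0404 -0.0998 -0.0026] F fix [-0.2 -0.7  0.2]
[[454.0, 117.0], [112.0, 124.0]]
[[110.0, 188.0], [104.0, 125.0]]
```

View pics/s6.png

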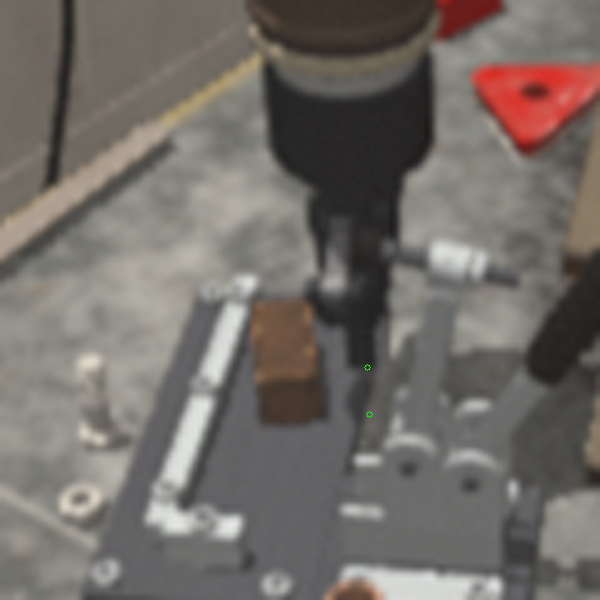

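View pics/w6.png

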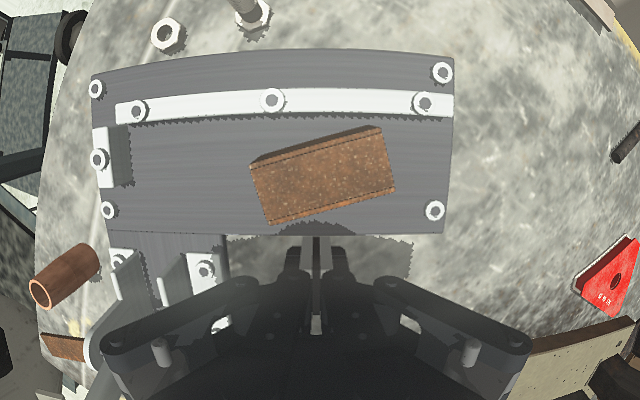

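carry_out(rows="0 0 0 -6 0;0 0 0 -12 0;0 0 0 -15 0;0 0 0 -18 0;0 0 0 -20 0;0 0 0 -22 0;0 0 0 -24 0;0 0 0 -26 0;0 0 0 -26 0")

```text
clock: 8.7
ee_pos: [0.6326, 0.1633, -0.0024]
eef_rot: [0.17, 0.687, 0.17, -0.686]
force: [0.4, -0.4, -0.0]
grip_width: 0.0001
```

```bash
python3 pl.py; python3 sw.py w7
```

```text
8.7 tcp in fixture [ 0.0668 -0.0998 -0.0024] F fix [ 0.2 -0.5 -0. ]
[[450.0, 169.0], [117.0, 171.0]]
[[118.0, 233.0], [109.0, 174.0]]
```

View pics/w7.png

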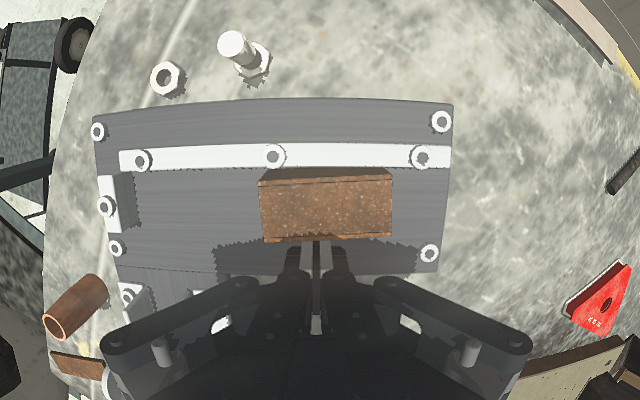

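carry_out(rows="0 0 0 -1 0;0 0 0 -2 0;0 0 0 -3 0;0 0 0 -3 0")

```text
clock: 9.15
ee_pos: [0.6346, 0.1644, -0.0025]
eef_rot: [-0.17, -0.686, -0.17, 0.687]
force: [-2.8, -0.6, 1.6]
grip_width: -0.0001
```

```bash
python3 pl.py
```

```text
9.15 tcp in fixture [ 0.069  -0.0998 -0.0025] F fix [-2.7  0.8  1.6]
```

carry_out(rows="0 0 0 -1 0;0 0 0 -2 0;0 0 0 -2 0")

```text
clock: 9.45
ee_pos: [0.6346, 0.1643, -0.0027]
eef_rot: [-0.17, -0.685, -0.169, 0.688]
force: [-7.9, -2.9, 7.1]
grip_width: 0.0
```

```bash
python3 pl.py .05 -.1 .05 .06 -.17 .05 .091 -.170 .05 .091 -.170 -.003; python3 sw.py w8
```

```text
9.45 tcp in fixture [ 0.0689 -0.0999 -0.0027] F fix [-8.4  1.1  7.1]
[0.05, -0.1, 0.05] [-52.6   0.1  19.2] [179.99, -0.01]
[0.06, -0.17, 0.05] [-52.7  70.1   9.2] [179.99, -0.01]
[0.091, -0.17, 0.05] [-52.8  70.1 -21.8] [179.99, -0.01]
[0.091, -0.17, -0.003] [  0.2  70.1 -22.1] [179.99, -0.01]
[[450.0, 174.0], [117.0, 175.0]]
[[119.0, 237.0], [109.0, 178.0]]
```

View pics/w8.png

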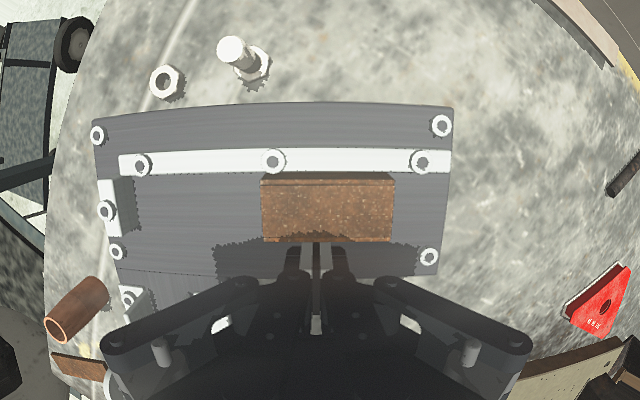

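carry_out(rows="0 0 0 10 0;0 -25 0 22 0;0 -53 20 22 0;0 -53 60 0 0;0 -53 66 -19 0;0 -40 66 -19 0;0 -15 66 -19 0;0 0 66 -19 0;0 2 66 -19 0;0 2 66 -19 0")

```text
clock: 10.5
ee_pos: [0.6836, 0.1163, -0.005]
eef_rot: [-0.17, -0.686, -0.17, 0.687]
force: [0.1, 0.3, -0.1]
grip_width: 0.0001
```

```bash
python3 pl.py .091 -.14 -.005 .091 -.07 -.005 .091 -.0625 -.005; python3 sw.py w9
```

```text
10.5 tcp in fixture [ 0.09   -0.1652 -0.005 ] F fix [ 0.2  0.3 -0.1]
[0.091, -0.14, -0.005] [  0.1 -25.2  -1.1] [-179.96, 0.04]
[0.091, -0.07, -0.005] [  0.1 -95.2  -1.1] [-179.96, 0.04]
[0.091, -0.0625, -0.005] [ 1.000e-01 -1.027e+02 -1.100e+00] [-179.96, 0.04]
[[323.0, 214.0], [49.0, 210.0]]
[[54.0, 261.0], [41.0, 213.0]]
```

View pics/w9.png

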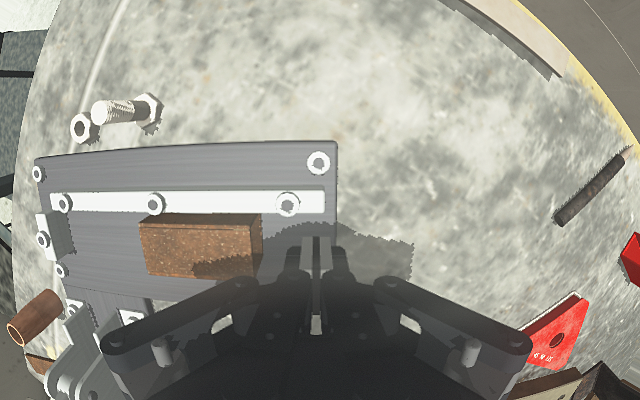

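carry_out(rows="0 0 -8 -1 0;0 0 -16 -1 0;0 0 -22 -1 0;0 0 -27 -1 0;0 0 -32 -1 0;0 0 -37 -1 0;0 0 -42 -1 0;0 0 -47 -1 0;0 0 -52 -1 0;0 0 -57 -1 0;0 0 -62 -1 0;0 0 -67 -1 0;0 0 -72 -1 0;0 0 -77 -1 0;0 0 -82 -1 0;0 0 -86 -1 0;0 0 -90 -1 0;0 0 -92 -1 0;0 0 -92 -1 0")

```text
clock: 12.45
ee_pos: [0.642, 0.1984, -0.0044]
eef_rot: [-0.17, -0.686, -0.17, 0.686]
force: [-0.2, 0.0, 0.4]
grip_width: -0.0001
```

```bash
python3 pl.py; python3 sw.py w10
```

```text
12.45 tcp in fixture [ 0.0915 -0.0732 -0.0044] F fix [-0.2  0.1  0.4]
[[489.0, 215.0], [159.0, 215.0]]
[[164.0, 277.0], [153.0, 220.0]]
```

View pics/w10.png

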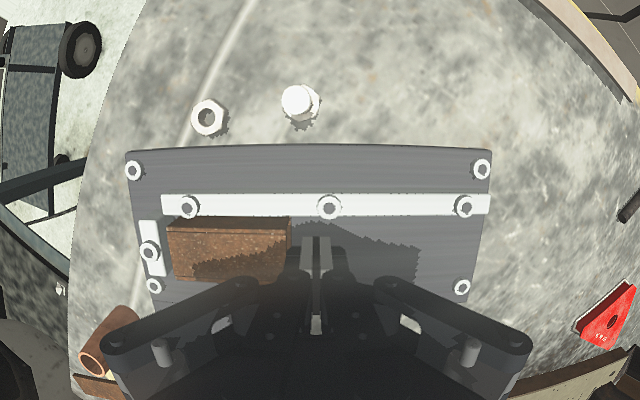

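carry_out(rows="0 0 -2 0 0;0 0 -4 0 0;0 0 -6 0 0;0 0 -8 0 0;0 0 -8 0 0")

```text
clock: 13.0
ee_pos: [0.6383, 0.2055, -0.0044]
eef_rot: [-0.17, -0.686, -0.17, 0.686]
force: [0.7, 0.6, -0.5]
grip_width: 0.0001
```

```bash
python3 pl.py
```

```text
13.0 tcp in fixture [ 0.0915 -0.0652 -0.0044] F fix [ 0.9  0.2 -0.5]
```

carry_out(rows="0 0 -1 0 0;0 0 -2 0 0;0 0 -3 0 0;0 0 -4 0 0;0 0 -4 0 0")

```text
clock: 13.5
ee_pos: [0.6374, 0.2076, -0.0042]
eef_rot: [0.17, 0.687, 0.169, -0.686]
force: [2.5, -2.8, 0.2]
grip_width: 0.0003
```

```bash
python3 pl.py;python3 sw.py w11
```

```text
13.5 tcp in fixture [ 0.0917 -0.0629 -0.0042] F fix [ 0.9 -3.6  0.2]
[[503.0, 215.0], [176.0, 216.0]]
[[180.0, 279.0], [170.0, 221.0]]
```

View pics/w11.png

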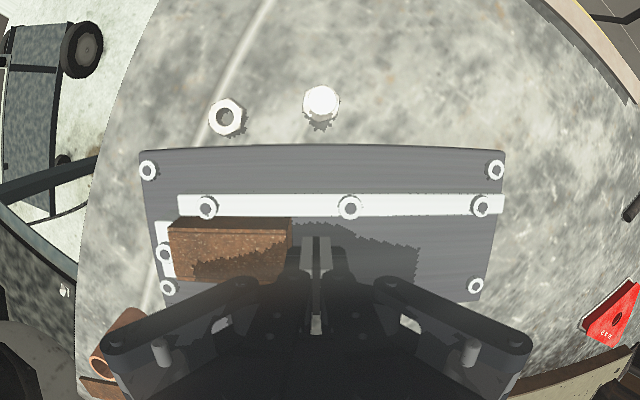

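carry_out(rows="0 0 -1 0 0;0 0 -2 0 0;0 0 -2 0 0")

```text
clock: 13.85
ee_pos: [0.6373, 0.2077, -0.0041]
eef_rot: [0.17, 0.687, 0.168, -0.686]
force: [4.4, -6.9, 0.5]
grip_width: -0.0
```

```bash
python3 pl.py .091 -.09 -.005 .05 -.065 .05;python3 sw.py w12;python3 -c "
import cv2
im=cv2.imread('pics/w12.png')[190:300,140:330];cv2.imwrite('pics/w12z.png',cv2.resize(im,None,fx=4.2,fy=4.2,interpolation=cv2.INTER_CUBIC))"
```

```text
13.85 tcp in fixture [ 0.0917 -0.0627 -0.0041] F fix [ 0.7 -8.2  0.5]
[0.091, -0.09, -0.005] [ 1.  27.3  0.6] [179.9, -0.1]
[0.05, -0.065, 0.05] [-54.1   2.5  41.6] [179.9, -0.1]
[[503.0, 215.0], [176.0, 216.0]]
[[180.0, 279.0], [170.0, 221.0]]
```

View pics/w12z.png

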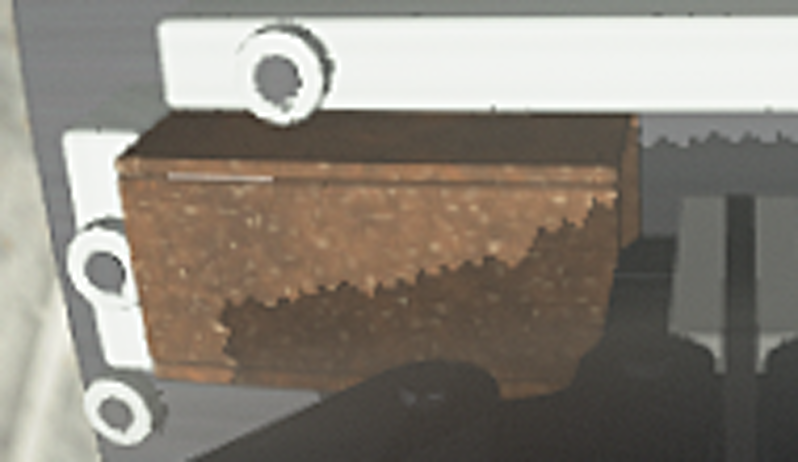

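carry_out(rows="0 0 6 0 0;0 0 14 0 0;0 -10 34 0 0;0 -50 50 0 0;0 -100 60 0 0;0 -150 60 0 0;0 -150 60 0 0")

```text
clock: 14.6
ee_pos: [0.6678, 0.1586, 0.1538]
eef_rot: [0.169, 0.691, 0.17, -0.682]
force: [0.7, 0.6, 0.6]
grip_width: -0.0002
```

```bash
python3 pl.py;python3 sw.py w13;python3 -c "
import cv2
im=cv2.imread('pics/w13.png')[130:280,140:380];cv2.imwrite('pics/w13z.png',cv2.resize(im,None,fx=3.3,fy=3.3,interpolation=cv2.INTER_CUBIC))"
```

```text
14.6 tcp in fixture [ 0.0957 -0.1204  0.1538] F fix [0.9 0.2 0.6]
[[364.0, 170.0], [190.0, 171.0]]
[[190.0, 205.0], [187.0, 173.0]]
```

View pics/w13z.png

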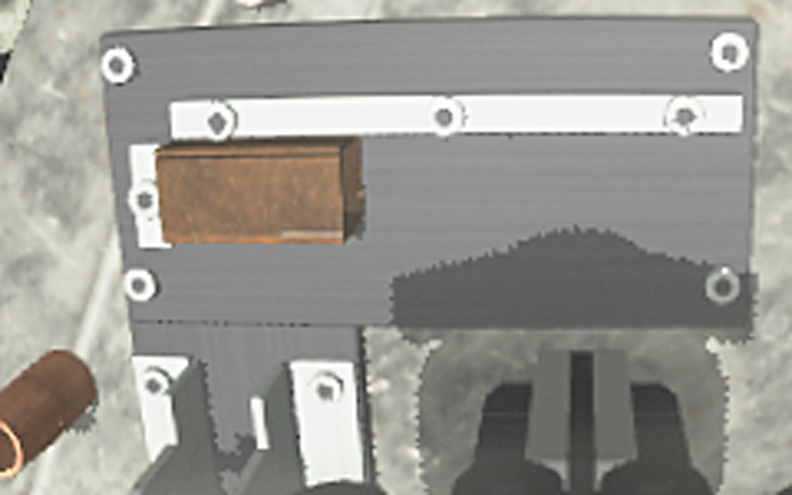

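```bash
python3 - <<'E'
from h import *
from cell import env
i=env.camera_info("wrist");im=cv2.imread("pics/w13.png")
g=lambda u,v,z:w2f(P0,[wpix2w(i,(140+u/3.3-.35,130+v/3.3-.35),z)])[0].round(4)
for a in [(157,155),(345,149),(345,242),(167,242)]: print(g(*a,.04))
for a in [(172,138),(742,132)]: print("fence",g(*a,.024))
print("stop", g(166,247,.032))
q=im[160:210,180:260];cv2.imwrite("pics/w13y.png",cv2.resize(q,None,fx=9,fy=9,interpolation=cv2.INTER_CUBIC))
E
```

```text
[0.106 0.008 0.04 ]
[ 0.107  -0.0513  0.04  ]
[ 0.0792 -0.0498  0.04  ]
[0.0789 0.0074 0.04  ]
fence [0.1083 0.0093 0.024 ]
fence [ 0.1091 -0.1674  0.024 ]
stop [0.0749 0.0115 0.032 ]
```

View pics/w13y.png

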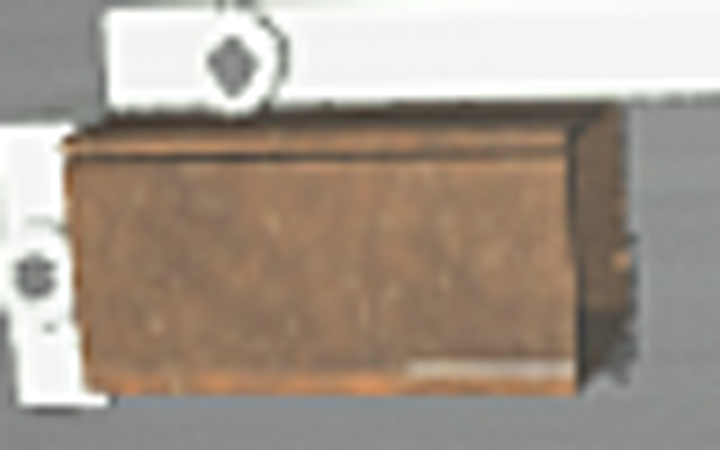

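```bash
python3 - <<'E'
from h import *
from cell import env
i=env.camera_info("wrist");s=env.sense()
f=np.array([np.cos(P0[2]),np.sin(P0[2]),0])
for dz in(.015,.02,.025,.03,.035): print(dz,wproj(i,[s["ee_pos"]+f*.011+[0,0,dz]])[0].round(1),wproj(i,[s["ee_pos"]+[0,0,dz]])[0].round(1))
E
python3 pl.py -.04 -.10 .21 -.048 0 .21 -.048 0 .135
python3 - <<'E'
import numpy as np
for a in(1.06,.95,.85,.75,.65,.55,.45,.35,.25,.15,.06):
    C=(-26-115*np.cos(a)+9*np.sin(a),68+115*np.sin(a)+9*np.cos(a));print(a,"tcpx %.0f tipz %.0f"%(C[0]+11,C[1]))
E
```

```text
0.015 [317.1 221.6] [317.  240.3]
0.02 [317.1 224.8] [317.1 243.9]
0.025 [317.2 228.2] [317.1 247.7]
0.03 [317.2 231.7] [317.2 251.8]
0.035 [317.3 235.5] [317.2 256. ]
14.65 tcp in fixture [ 0.094  -0.1198  0.1502] F fix [ 0.3  0.4 -0.6]
[-0.04, -0.1, 0.21] [-60.8 -19.8 133.5] [-180.0, 0.0]
[-0.048, 0.0, 0.21] [ -60.9 -119.8  141.5] [-180.0, 0.0]
[-0.048, 0.0, 0.135] [  14.1 -119.9  142.1] [-180.0, 0.0]
1.06 tcpx -63 tipz 173
0.95 tcpx -75 tipz 167
0.85 tcpx -84 tipz 160
0.75 tcpx -93 tipz 153
0.65 tcpx -101 tipz 145
0.55 tcpx -108 tipz 136
0.45 tcpx -115 tipz 126
0.35 tcpx -120 tipz 116
0.25 tcpx -124 tipz 105
0.15 tcpx -127 tipz 94
0.06 tcpx -129 tipz 84
```

carry_out(rows="0 -40 0 20 0;0 -61 -5 60 0;0 -61 -15 100 0;0 -61 -20 134 0;0 -61 -60 140 0;0 -61 -95 142 0;0 -61 -120 142 0;0 -61 -120 142 0;0 -61 -120 142 0")

```text
clock: 15.55
ee_pos: [0.4814, 0.1972, 0.2057]
eef_rot: [-0.171, -0.686, -0.17, 0.687]
force: [0.1, -0.3, -0.7]
grip_width: 0.0002
```

```bash
python3 pl.py -.048 0 .21;python3 sw.py w14; sed -i 's/\[170:290,220:340\]/[150:290,220:360]/;s/-170)/-150)/g' ss.py; python3 ss.py s14
```

```text
15.55 tcp in fixture [-0.0512  0.0006  0.2057] F fix [-0.  -0.3 -0.7]
[-0.048, 0.0, 0.21] [-4.3  0.6 -3.2] [-179.89, 0.11]
[[456.0, 46.0], [307.0, 34.0]]
[[306.0, 61.0], [307.0, 32.0]]
```

View pics/w14.png

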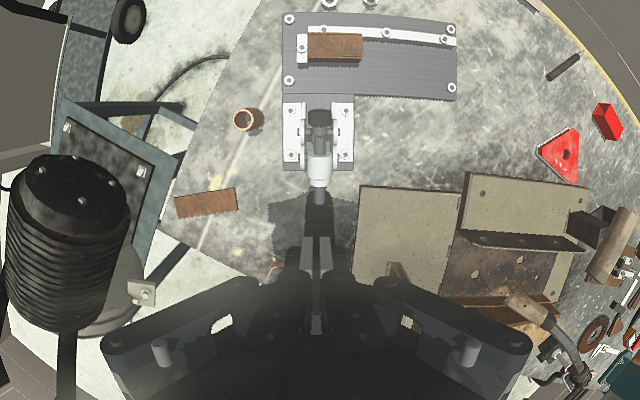

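View pics/s14.png

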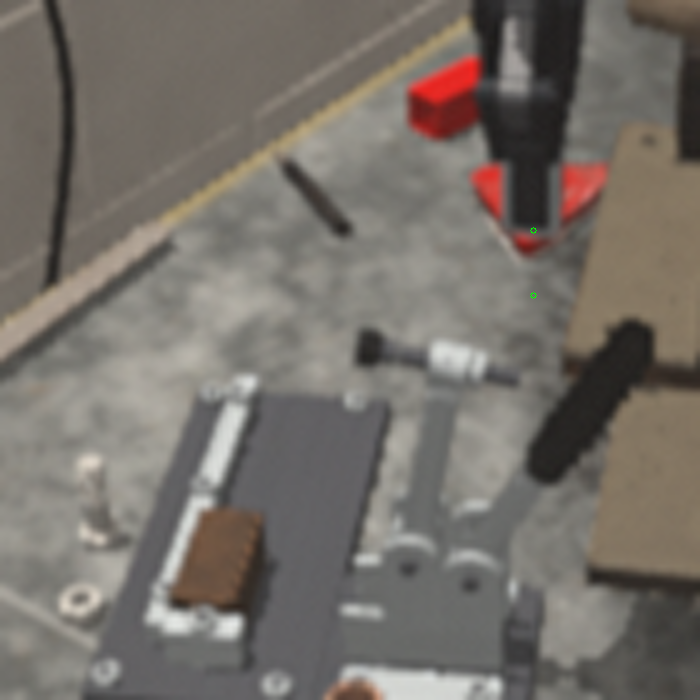

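```bash
python3 - <<'E'
from h import *
from cell import env
i=env.camera_info("wrist");s=env.sense()
im=cv2.imread("pics/w14.png")[90:300,250:390];cv2.imwrite("pics/w14z.png",cv2.resize(im,None,fx=3.5,fy=2.8,interpolation=cv2.INTER_CUBIC))
for v in(115,145,170,190,203):print(v,w2f(P0,[wpix2w(i,(318,v),.175)])[0].round(3))
i=env.camera_info("scene")
for x in(.022,0,-.02,-.03,-.04,-.05):print(x,((proj(i,f2w(P0,[[x,0,.175]]))[0]-[220,150])*5).round(0))
E
```

```text
115 [ 0.017 -0.002  0.175]
145 [-0.003 -0.002  0.175]
170 [-0.02  -0.002  0.175]
190 [-0.034 -0.002  0.175]
203 [-0.043 -0.002  0.175]
0.022 [352. 349.]
0 [406. 352.]
-0.02 [456. 355.]
-0.03 [481. 357.]
-0.04 [506. 358.]
-0.05 [531. 360.]
```

View pics/w14z.png

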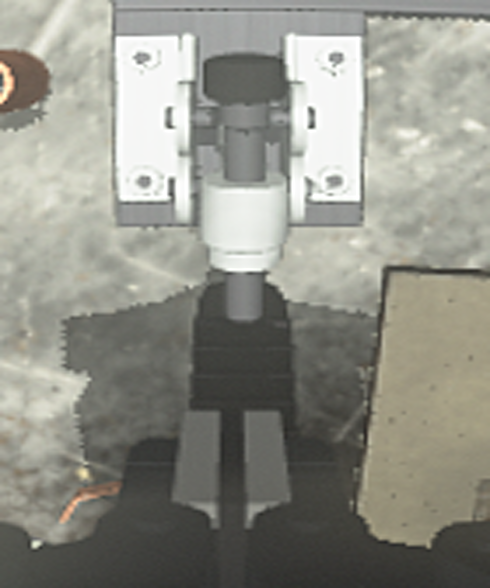

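```bash
cat > hp.py <<'E'
import sys
from h import *
from cell import env
s=env.sense();f=w2f(P0,[s["ee_pos"]])[0]*1000;print(f,s["clock"])
r=float(sys.argv[1])
for a in map(float,sys.argv[2:]):
    C=(-26-r*np.cos(a)+7*np.sin(a),68+r*np.sin(a)+7*np.cos(a))
    print(a,"x %.0f z %.0f"%((f[2]-(C[1]-29)),-(C[0]+11-f[0])), "y %.1f"%f[1])
E
python3 hp.py 122 1.06 .98 .9 .82 .74 .66 .58 .5 .42 .34 .26
```

```text
[-50.94048802  -0.8181638  205.81198739] 15.65
1.06 x 57 z 18 y -0.8
0.98 x 62 z 26 y -0.8
0.9 x 67 z 34 y -0.8
0.82 x 73 z 42 y -0.8
0.74 x 79 z 49 y -0.8
0.66 x 86 z 56 y -0.8
0.58 x 94 z 62 y -0.8
0.5 x 102 z 68 y -0.8
0.42 x 111 z 73 y -0.8
0.34 x 120 z 77 y -0.8
0.26 x 129 z 80 y -0.8
```

carry_out(rows="0 25 0 9 0;0 44 0 9 0;0 50 0 11 0;0 57 0 18 0;0 62 0 26 0;0 67 0 34 0;0 73 0 42 0;0 73 0 42 0")

```text
clock: 16.45
ee_pos: [0.444, 0.1766, 0.1332]
eef_rot: [-0.17, -0.686, -0.17, 0.687]
force: [2.1, -0.1, 2.9]
grip_width: 0.0001
```

```bash
python3 ss.py s15; python3 hp.py 122 .74 .66 .58 .5 .42 .34 .26;python3 pl.py
```

```text
[-9.31519530e+01 -8.78538145e-02  1.33646525e+02] 16.5
0.74 x 7 z 7 y -0.1
0.66 x 14 z 14 y -0.1
0.58 x 22 z 20 y -0.1
0.5 x 30 z 26 y -0.1
0.42 x 39 z 30 y -0.1
0.34 x 47 z 35 y -0.1
0.26 x 57 z 38 y -0.1
16.5 tcp in fixture [-9.320e-02 -1.000e-04  1.336e-01] F fix [ 1.4 -0.6  3.8]
```

View pics/s15.png

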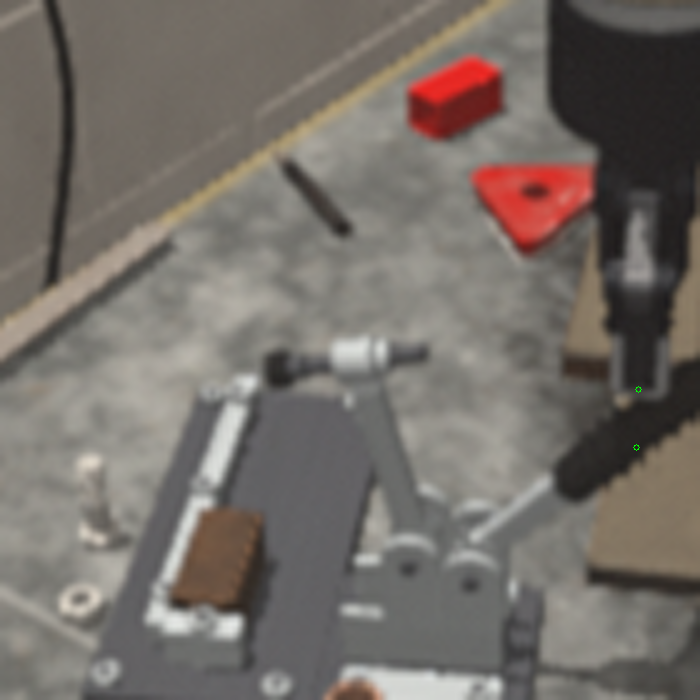

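Handle is following (force ~4 N). Continue past the dead point.

carry_out(rows="0 7 0 7 0;0 14 0 14 0;0 22 0 20 0;0 30 0 26 0;0 39 0 30 0;0 47 0 35 0;0 47 0 35 0;0 47 0 35 0")

```text
clock: 17.3
ee_pos: [0.414, 0.1612, 0.0864]
eef_rot: [-0.17, -0.686, -0.17, 0.687]
force: [0.3, 0.9, 1.0]
grip_width: 0.0002
```

```bash
python3 ss.py s16; python3 hp.py 122 .26 .18 .1 .06;python3 pl.py
```

```text
[-127.22513047    0.22349682   86.66561861] 17.35
0.26 x 10 z 4 y 0.2
0.18 x 19 z 7 y 0.2
0.1 x 29 z 8 y 0.2
0.06 x 33 z 9 y 0.2
17.35 tcp in fixture [-0.1272  0.0002  0.0867] F fix [-0.8  0.2 -0.6]
```

View pics/s16.png

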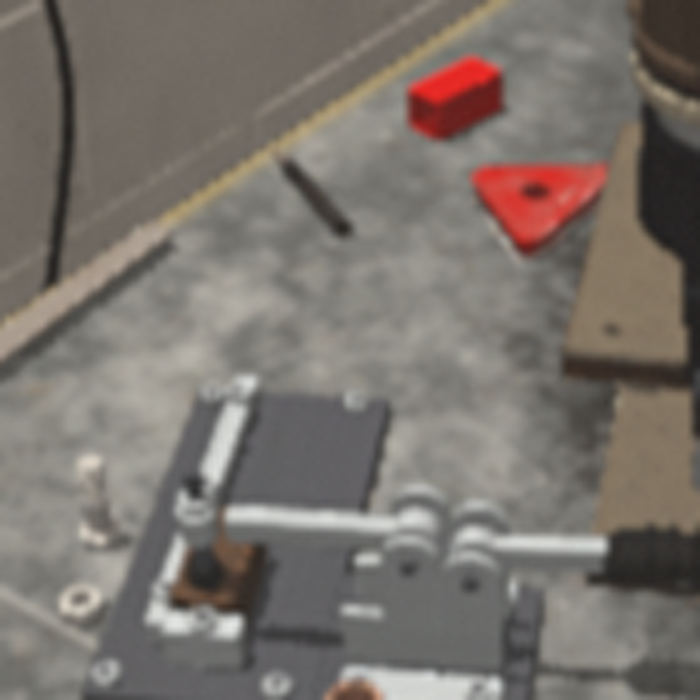

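carry_out(rows="0 -30 0 0 0;0 -70 0 0 0;0 -110 0 0 0;0 -130 40 -40 0;0 -130 70 -60 0;0 -130 70 -60 0;0 -130 70 -60 0")

```text
clock: 18.05
ee_pos: [0.5004, 0.1268, 0.2165]
eef_rot: [-0.169, -0.687, -0.169, 0.687]
force: [-0.4, 0.1, -0.4]
grip_width: 0.0002
```

```bash
python3 ss.py s17; python3 sw.py w17; python3 pl.py; python3 - <<'E'
from h import *
from cell import env
for n in("handle_grip","clamp_pad","tube","stop","nest"):
    for c in("scene","wrist"):
        print(n,c,[(w2f(P0,[d["centre"]])[0].round(4).tolist(),round(d["score"],2)) for d in env.landmark_of(c,n)[:2]])
im=cv2.imread("pics/w17.png")[0:200,220:480];cv2.imwrite("pics/w17z.png",cv2.resize(im,None,fx=3,fy=3,interpolation=cv2.INTER_CUBIC))
E
```

```text
[[399.0, 28.0], [248.0, 26.0]]
[[246.0, 52.0], [247.0, 24.0]]
18.15 tcp in fixture [-0.0679 -0.0689  0.2164] F fix [-0.2 -0.2 -0.2]
handle_grip scene [([-0.1283, -0.0052, 0.0852], 0.95)]
handle_grip wrist [([-0.1257, -0.0047, 0.0814], 0.77), ([0.1114, -0.079, 0.0167], 0.54)]
clamp_pad scene [([0.0943, 0.0005, 0.0397], 0.55)]
clamp_pad wrist [([0.0894, -0.0029, 0.0379], 0.6)]
tube scene [([0.0992, -0.0159, 0.0096], 0.78), ([0.0496, -0.4896, 0.0015], 0.7)]
tube wrist [([0.0964, -0.0209, 0.0068], 0.81), ([0.0486, -0.4913, 0.0005], 0.79)]
stop scene [([0.0932, 0.0139, 0.0174], 0.89)]
stop wrist [([0.092, 0.0127, 0.0209], 0.86)]
nest scene [([0.0961, -0.0225, 0.0136], 0.89)]
nest wrist []
```

View pics/w17z.png

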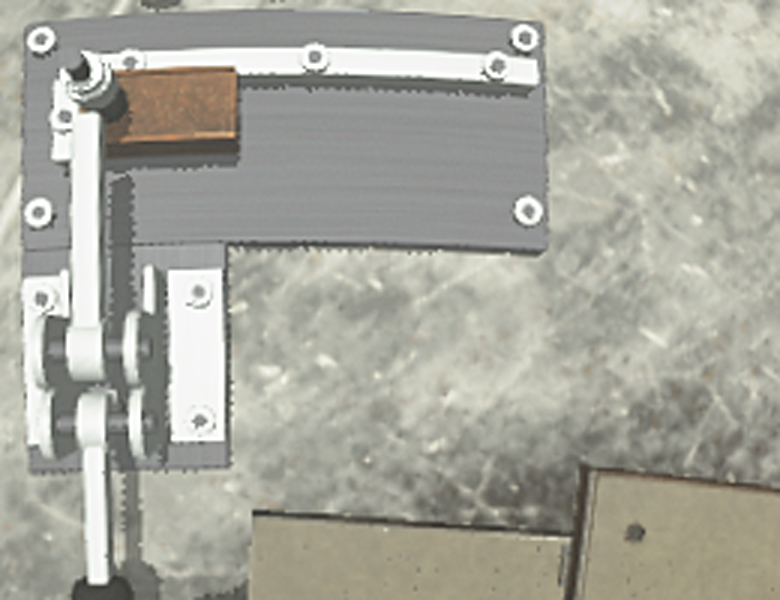

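View pics/s17.png

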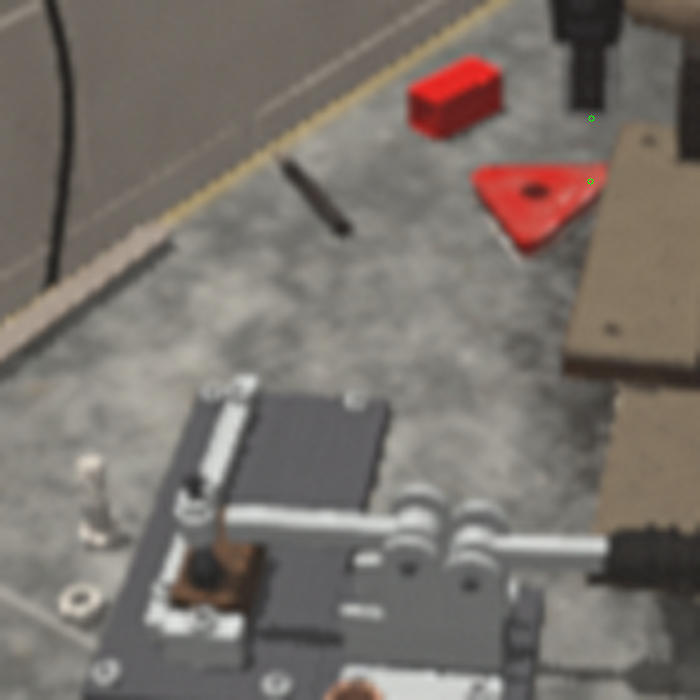

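```bash
python3 -c "
from cell import env
print(env.finish_job())"
```

```text
the job is handed in; nothing more can be done
None
```

I pushed the tube flat against the fence, slid it along to the end stop, and only then pushed the clamp over by its handle. It snapped into lock with the foot on the tube, and I handed the job in at about 18 s of the 58 s.

- **Tube:** With the fingers shut I pressed it to the fence until I felt about 8 N, then along the fence until the stop gave about 8 N. The networks put the tube within about 4 mm of its home position, which is within their noise. In the pictures no gap to the fence shows. The lowest part of that face is hidden by the fence, so those pictures alone can't rule out a gap below about 1 mm.
- **Clamp:** The push on the handle took about 4 N. The grip was measured about 83 mm above the table, which is where it should be when locked. The foot is at tube-top height (about 39 mm), and the arm reads level in the pictures. The gripper ended clear of everything.
- **Tool length:** The reported TCP was about 29 mm lower than the real fingertips. My first push therefore went over the tube without touching it. I corrected the height after that.
- **Fixture angle:** I measured the fixture turned by about 0.485 rad, against the stated maximum of 0.45. I used my measured value, and the contact positions agreed with it.
- **Other loose things:** I never went near them at their height, and those in the last pictures look undisturbed.

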